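# Run the dish stage to its red stop

### The arm

A 6-joint arm with a two-finger parallel gripper is mounted at the origin on a cart in front of the work surface, level with it; the furniture and walls round the work are solid. World frame = base frame: x ahead of the robot, y to its left, z up, the work surface at z = 0. Lengths are in m, angles in rad, forces in N, time in s.
With the tool pointing down it reaches from about 0.4 to 0.825 m from the base axis. Payload 7 kg.
Tool frame: the origin (TCP) lies midway between the tips of the shut fingers; the grasp point (between the pads) lies tcp_to_grasp behind it (tcp_to_grasp is the distance from the TCP to the grasp point, in m); z points along the fingers, y is the line along which they close (so a half turn about z gives the same grasp; the last joint's range is limited). The gripper opens to 88 mm and grips with 3 to 60 N. Pads are 19 mm wide; open, the fingers measure 130 mm over their backs; the gripper's body (78 mm by 193 mm) begins 47 mm behind the grasp point.
Start: joints at [-0.891, 0.359, 0.012, 0, -1.224, -0.288], TCP at [0.258, -0.624, 0.227] pointing down, gripper open.
Joint ranges: [-3.07, 3.07], [-1.43, 2.12], [-1.02, 1.25], [-3.03, 1.67], [-3.05, -0], [-3.03, 3.03]. Speed limits (rad/s): [2.39, 2.39, 3.01, 3.14, 3.14, 3.14].

### API

Orientations are given as a unit quaternion [x, y, z, w].
In Python, from station import get_obs, grab_frame, calibration, finish_job, tcp_to_grasp gives the robot as it stands.
- The arm moves only by the tool arm_command, never from a script. Its argument "rows" is a list of rows, each an object with "fingers": the opening in per cent of the stroke, from 0 (shut) to 100 (fully open); "translation": the shift along the tool's x, y, z normalised to -1 to 1, where 1 is 0.1 m, a list of three; "yaw": the turn about the tool's z normalised to -1 to 1, where 1 is 120 degrees. A call has 1 to 10 rows; each row shifts and turns the commanded pose from where the row before left it, along the tool's axes as they then stand; what a row does not reach is not made up. A row lasts 1/8 s, in which the tool goes at most 62.5 mm and 10.7 degrees, less where a joint would pass 70% of its speed; a pose out of reach is approached as far as the arm can. A call with a number of a shift or a turn outside -1 to 1 is refused whole. A call with a gripper value outside its range is refused whole. The fingers move at their own pace and stop on an object; the grip force is fixed at half the most. Time passes only in rows, so rows that do not move let the fingers close. It gives the time, the measured TCP pose, the force, the opening and the grip force at its end, in the units of the state.
- get_obs(): the state, without advancing time (a new reading comes with each control period).
- grab_frame(name): name is "side" or "top" or "wrist"; returns the picture (420x560x3 uint8, red, green, blue); there is no depth.
- calibration(name): a dict with "fovy" (degrees; the focal length in pixels is half the picture's height over the tangent of half this angle, whatever the lens; pixels are square), "cx", "cy" (the principal point, pixels), "T" (4x4, takes a point from camera to world coordinates); the wrist camera has in their place "tool_from_camera" (4x4, takes a point from camera to tool coordinates, whose origin is the TCP and whose axes are the flange's). Camera axes: x right, y up, looking along -z (the intrinsics and any distortion apply to the point x, -y, -z); pixel columns grow to the right and rows downward; lengths in m; the calibration is good to about 2 mm. A picture is of the moment at which its call begins: read the wrist's pose just before it. calibration takes no time and is no camera call.
- finish_job(): hands the job in; it is judged then, once.
The state is a dict: "time_s": time; "joints": joint angles; "dq": joint speeds; "joint_efforts": joint torques, N m; "tool_pos": TCP position; "tool_rot": TCP orientation; "ft_force": force on the tool from outside, world axes, zero at the start; "torque": the same for the moment, N m; "width": finger opening in m; "gripper_force": force on a finger pad.
Only numpy, scipy, OpenCV 4.12 (cv2) and the standard library are available. Lean on these libraries where they do the work, as an engineer would, in place of code of your own. Each camera call takes 0.05 s, during which the arm holds its last target. There are 200 camera calls.

### The job

The sliding dish stage is held on its bench rail by a friction brake. With your fingertips press down the yellow ribbed pad in the slider's middle to free the brake, and keep it pressed while you push the slider along the rail until it rests against the red stop. Then let the pad spring back up and move clear; do not force the slider along while the pad is up, there is nothing to grip or lift, and leave the other things on the bench where they are.

Things in the scene. Friction and masses are not known exactly. Their poses are not given: they have to be found in the camera images.
- rail: Aluminium T-slot rail fixed to the bench, 432 (y, lengthwise) x 54 (x) x 25 mm, running along its own y axis; origin at the centre of its underside on the bench; it does not move. It may lie shifted and turned by up to about 0.3 rad.
- slider (a joint): Position of the slider along the rail's +y axis in m, 0 at mid-rail. While the pad is up a brake holds it (20 to 35 N would be needed to drag it); with the pad down it runs with 1 to 2 N of friction and stays where it is left.
- slider_mid (a point): Centre of the slider on the underside of its dark plate, 23 mm above the bench, axes as the rail's. Slider 100 mm long (y), 64 wide (x). At each end a blue cheek block, 22 mm long (y) x 60 wide, top 50 mm above the bench, outer face 50 mm from this point. Between the cheeks a gap 56 mm long, open at both sides (x), holds the yellow pad.
- dish_mid (a point): Centre of the underside of the petri dish, 58 mm across, 13 tall, that is fixed to the slider on an arm, 66 mm from slider_mid on its +x side (away from the robot); its rim is 41 mm above the bench.
- pad_top (a point): Centre of the top face of the yellow pad with black ribs, 56 mm wide (x) x 52 long (y), in the middle of the slider; 38 mm above the bench when up, 12 mm below the cheeks' tops. Fingers pressing on it can push a cheek along the rail to carry the slider.
- pad (a joint): How far the pad is pressed down, in m: 0 up (brake on), 0.005 bottomed. The press grows from 0 to about 11 N over the first 2.5 mm while the brake lets go, and is 12 N at the bottom; press beyond 3 mm to have the brake fully free. It springs back up when let go.
- red_stop: Red stop block clamped across the rail near one end of it (either end): 66 (x) x 20 (y) x 49 mm tall with a black thumb knob on top to 59 mm. Origin on the bench under its centre, axes parallel to the rail's. It is fixed. The slider rests against it when slider_mid is 60 mm from this origin along the rail.
- white_stop: White stop block of the same shape at the other end of the rail; not the goal. Fixed. The slider starts between the two stops, 65 to 160 mm of travel from either.
- vial_red: Bystander: white vial with red cap, 15 x 15 x 31 mm, loose on the bench; origin at the centre of its underside. To be left alone.
- vial_orange: Bystander: white vial with orange cap, 15 x 15 x 31 mm, loose on the bench; origin at the centre of its underside. To be left alone.
- timer: Bystander: white bench timer, 68 x 68 x 19 mm, loose on the bench; origin at the centre of its underside. To be left alone.
- marker: Bystander: white marker pen with blue cap, lying, 13 x 133 x 13 mm, loose on the bench; origin at the centre of its underside. To be left alone.
- amber_bottle: Bystander: amber bottle with black cap, 52 x 52 x 104 mm, loose on the bench; origin at the centre of its underside. To be left alone.

How it is judged:
By the outcome, as a careful person would: the job done as asked, in the order asked, and still so for the second after the job is handed in, with the robot touching nothing.
It also fails if it takes over 38 s, if anything falls off the work surface, if the arm or the gripper's body presses on something with over 40 N, if the wrist force passes 120 N, or if a joint passes its speed limit or range.

## Working session

There is one attempt and no reset: what is moved stays moved. The work goes in short steps, Python scripts to look and compute and a tool call to move; the robot and the scene stay as the last step left them, time stands still between calls to the robot, and variables do not carry over. Pictures are saved under pics/ and viewed, at most 10 in all, crops included, and the job is handed in when it is done.

Besides the shell and the picture viewer there is one more tool, called after ">>>" by a JSON object that holds its "fn" and its "kwargs", one argument or row to a line. arm_command: Moves the arm, as the interface text tells. Its arguments: {"type":"object","properties":{"rows":{"type":"array"}},"required":["rows"]}

```bash
mkdir -p pics; python3 - <<'E'
from station import *
import cv2,numpy as np
o=get_obs();print({k:np.round(v,3).tolist() for k,v in o.items()},tcp_to_grasp)
for n in("top","side"):
    f=grab_frame(n);cv2.imwrite(f"pics/{n}0.png",f[:,:,::-1]);c=calibration(n);print(n,{k:(np.round(v,4).tolist()) if not isinstance(v,str) else v for k,v in c.items()})
print(calibration("wrist"))
E
```

```text
{'time_s': 0.0, 'joints': [-0.891, 0.359, 0.011, -0.0, -1.224, -0.288], 'dq': [0.001, 0.001, -0.0, -0.001, -0.001, -0.001], 'joint_efforts': [-0.001, -58.272, 29.306, 6.997, 0.007, -0.0], 'tool_pos': [0.258, -0.623, 0.226], 'tool_rot': [-0.195, 0.981, 0.001, -0.0], 'ft_force': [-0.446, 0.04, 0.46], 'torque': [-0.01, 0.062, -0.014], 'gripper_force': 0.0, 'width': 0.088} 0.0188
top {'fovy': 55.9952, 'cx': 275.3645, 'cy': 210.4233, 'T': [[-0.0095, 0.9986, -0.0516, 0.4842], [-0.9998, -0.0103, -0.0151, 0.0205], [-0.0156, 0.0514, 0.9986, 1.0329], [0.0, 0.0, 0.0, 1.0]]}
side {'fovy': 45.3775, 'cx': 271.8732, 'cy': 214.2702, 'T': [[0.9993, 0.0285, -0.0229, 0.5276], [-0.0351, 0.5696, -0.8212, -0.9336], [-0.0103, 0.8214, 0.5702, 0.7023], [0.0, 0.0, 0.0, 1.0]]}
{'fovy': 67.69122783618585, 'cx': 282.71270921893074, 'cy': 215.0796461429617, 'tool_from_camera': array([[ 3.75670563e-04,  9.67264391e-01,  2.53770479e-01,
         6.95054108e-02],
       [ 9.99999840e-01, -2.55930409e-04, -5.04858297e-04,
        -3.97945424e-04],
       [-4.23383871e-04,  2.53770628e-01, -9.67264333e-01,
        -1.57204691e-01],
       [ 0.00000000e+00,  0.00000000e+00,  0.00000000e+00,
         1.00000000e+00]])}
```

View pics/top0.png

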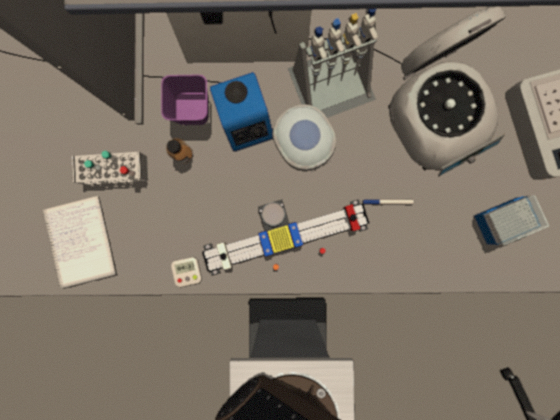

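View pics/side0.png

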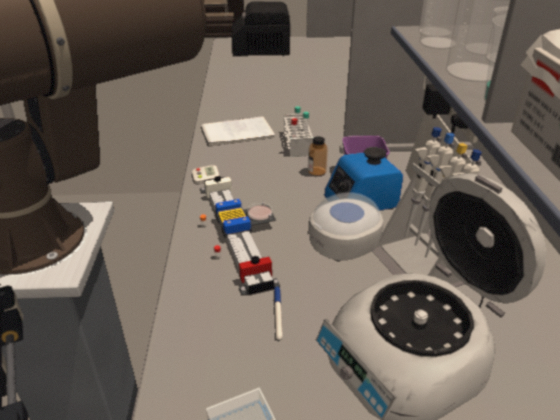

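The top view shows the yellow pad at (281,239), the red stop at (356,217), the white stop at (219,256), and vials at (277,267) and (322,251). The dish is on the far side. The side view agrees.

```bash
cat > h.py <<'E'
from station import *
import cv2,numpy as np
from scipy.spatial.transform import Rotation as R
def frame(n):
    o=get_obs(); f=grab_frame(n); c=calibration(n)
    if n=="wrist":
        T=np.eye(4);T[:3,:3]=R.from_quat(o["tool_rot"]).as_matrix();T[:3,3]=o["tool_pos"];c["T"]=T@c["tool_from_camera"]
    return f,c,o
def ray(c,uv,z):
    f=210/np.tan(np.radians(c["fovy"]/2)); T=c["T"]
    d=T[:3,:3]@np.array([(uv[0]-c["cx"])/f,-(uv[1]-c["cy"])/f,-1]); p=T[:3,3]
    return p+d*(z-p[2])/d[2]
def blobs(f,lo,hi,minA=15):
    m=cv2.inRange(cv2.cvtColor(f,cv2.COLOR_RGB2HSV),lo,hi)
    m=cv2.morphologyEx(m,cv2.MORPH_CLOSE,np.ones((5,5)))
    n,l,s,ce=cv2.connectedComponentsWithStats(m)
    return [(int(s[i,4]),ce[i],cv2.minAreaRect(np.argwhere(l==i)[:,::-1].astype(np.float32))) for i in range(1,n) if s[i,4]>=minA]
E
python3 - <<'E'
from h import *
for n in("top","side"):
    f,c,o=frame(n)
    for name,lo,hi,z in(("yellow",(22,120,100),(35,255,255),.038),("red",(0,150,80),(8,255,255),.045),("blue",(105,150,80),(125,255,255),.05)):
        for a,ce,r in blobs(f,lo,hi):
            p=ray(c,ce,z)
            if .3<p[0]<.75 and abs(p[1])<.35: print(n,name,a,ce.round(1),p.round(4),np.round(r[1],1),round(r[2],1))
E
```

```text
top yellow 492 [280.3 238.7] [0.4644 0.0238 0.038 ] [23.6 20.8] 73.3
top red 166 [351.8 217.6] [ 0.5154 -0.1552  0.045 ] [25.9  7.9] 71.6
top red 24 [322.  250.5] [ 0.4342 -0.0796  0.045 ] [5. 4.] 90.0
top blue 23 [371.7 201.5] [ 0.5546 -0.2044  0.05  ] [ 1. 11.] 90.0
top blue 164 [294.8 234.5] [ 0.4747 -0.0124  0.05  ] [23.4  6.9] 73.3
top blue 179 [265.4 243.4] [0.4533 0.0609 0.05  ] [23.5  7.6] 72.6
side yellow 188 [230.9 213.6] [0.4591 0.0306 0.038 ] [ 8.4 24.9] 78.7
side red 28 [217.  248.3] [ 0.4348 -0.1062  0.045 ] [5. 4.] 90.0
side red 415 [254.8 267. ] [ 0.5134 -0.1696  0.045 ] [19.2 33.4] 76.6
side blue 157 [227.8 204.9] [0.4519 0.0496 0.05  ] [ 6.9 24.3] 79.4
side blue 315 [236.8 224.8] [ 0.4749 -0.0312  0.05  ] [12.4 26.5] 78.7
side blue 29 [276.9 293.3] [ 0.554  -0.2518  0.05  ] [11.  2.] 90.0
```

>>> {"fn": "arm_command", "kwargs": {
  "rows": [
    {"fingers": 0, "translation": [-0.365, 0.43, 0], "yaw": 0},
    {"fingers": 0, "translation": [-0.365, 0.43, 0], "yaw": 0},
    {"fingers": 0, "translation": [-0.365, 0.43, 0], "yaw": 0},
    {"fingers": 0, "translation": [-0.365, 0.43, 0], "yaw": 0},
    {"fingers": 0, "translation": [-0.365, 0.43, 0], "yaw": 0},
    {"fingers": 0, "translation": [-0.365, 0.43, 0], "yaw": 0},
    {"fingers": 0, "translation": [-0.365, 0.43, 0], "yaw": 0},
    {"fingers": 0, "translation": [-0.365, 0.43, 0], "yaw": 0},
    {"fingers": 0, "translation": [-0.365, 0.43, 0], "yaw": 0},
    {"fingers": 0, "translation": [-0.365, 0.43, 0], "yaw": 0}
  ]
}}

```text
time_s: 1.45
tool_pos: [0.4311, -0.0852, 0.2269]
tool_rot: [-0.195, 0.981, 0.0, 0.0]
ft_force: [1.2, -0.9, -0.0]
width: 0.0008
gripper_force: 0.0
```

>>> {"fn": "arm_command", "kwargs": {
  "rows": [
    {"fingers": 0, "translation": [-0.365, 0.43, 0], "yaw": 0},
    {"fingers": 0, "translation": [-0.3, 0.4, 0], "yaw": 0},
    {"fingers": 0, "translation": [0, 0, 0], "yaw": 0.05},
    {"fingers": 0, "translation": [0, 0, 0], "yaw": 0},
    {"fingers": 0, "translation": [0, 0, 0], "yaw": 0}
  ]
}}

```text
time_s: 2.08
tool_pos: [0.4604, 0.0147, 0.2266]
tool_rot: [-0.144, 0.99, 0.0, -0.0]
ft_force: [-0.3, 0.7, 0.0]
width: 0.0003
gripper_force: 0.0
```

```bash
cat > m.py <<'E'
from h import *
import sys
f,c,o=frame("wrist"); cv2.imwrite(f"pics/{sys.argv[1]}.png",f[:,:,::-1])
M=R.from_quat(o["tool_rot"]).as_matrix();tp=o["tool_pos"]
print(round(o["time_s"],2),tp.round(4) if hasattr(tp,'round') else tp,"tool y ang",np.arctan2(-M[0,1],M[1,1]).round(4),"w",o["width"],np.round(o["ft_force"],2))
for name,lo,hi,z in(("yellow",(22,120,80),(35,255,255),.038),("red",(0,150,60),(8,255,255),.049),("blue",(105,150,60),(125,255,255),.05)):
    for a,ce,r in blobs(f,lo,hi,300):
        p=ray(c,r[0],z);q=[ray(c,b,z) for b in cv2.boxPoints(r)]
        e=[q[1]-q[0],q[2]-q[1]];l=[np.linalg.norm(x).round(4) for x in e];L=e[int(l[1]>l[0])]
        ang=np.arctan2(L[1],L[0])%np.pi
        print(name,a,np.round(r[0]),p.round(4),l,"long axis ang",ang.round(3),"tool delta",(M.T@(p-tp)).round(4))
E
python3 m.py w1
```

```text
2.08 [0.4604 0.0147 0.2266] tool y ang 0.2886 w 0.00031141819133077007 [-0.32  0.66  0.03]
yellow 2280 [290. 199.] [0.4606 0.0229 0.038 ] [np.float64(0.0552), np.float64(0.0508)] long axis ang 0.276 tool delta [-0.0025  0.0078  0.1886]
red 1397 [127. 197.] [ 0.5074 -0.1485  0.049 ] [np.float64(0.0359), np.float64(0.0671)] long axis ang 0.31 tool delta [ 0.0014 -0.1698  0.1775]
blue 972 [255. 199.] [ 0.4697 -0.0144  0.05  ] [np.float64(0.0213), np.float64(0.0589)] long axis ang 0.275 tool delta [-0.0006 -0.0305  0.1765]
blue 992 [325. 200.] [0.4491 0.0588 0.05  ] [np.float64(0.0596), np.float64(0.0218)] long axis ang 0.272 tool delta [-0.0017  0.0455  0.1766]
```

View pics/w1.png

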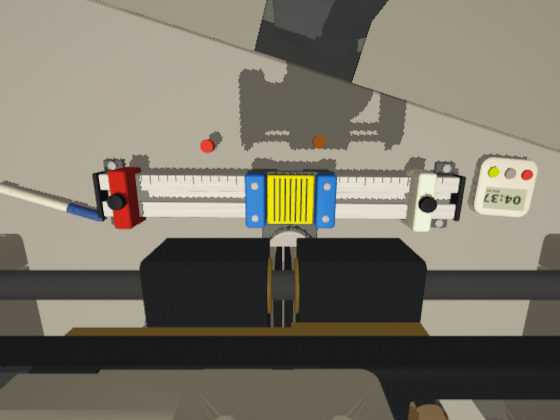

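The wrist view shows the slider at (290,199) between the red stop (left, about 122,197) and the white stop (right, 425,200). The gap is clear, and vials and timer lie off the path. I'll descend over the pad.

>>> {"fn": "arm_command", "kwargs": {
  "rows": [
    {"fingers": 0, "translation": [-0.01, 0.077, 0], "yaw": 0.007},
    {"fingers": 0, "translation": [0, 0, 0.4], "yaw": 0},
    {"fingers": 0, "translation": [0, 0, 0.4], "yaw": 0},
    {"fingers": 0, "translation": [0, 0, 0.4], "yaw": 0},
    {"fingers": 0, "translation": [0, 0, 0.4], "yaw": 0},
    {"fingers": 0, "translation": [0, 0, 0], "yaw": 0},
    {"fingers": 0, "translation": [0, 0, 0], "yaw": 0}
  ]
}}

```text
time_s: 3.0
tool_pos: [0.4603, 0.023, 0.0678]
tool_rot: [-0.136, 0.991, -0.0, 0.001]
ft_force: [0.4, 0.7, 0.6]
width: 0.0007
gripper_force: 0.0
```

```bash
python3 m.py w2; python3 - <<'E'
from h import *
f,c,o=frame("side"); cv2.imwrite("pics/s2.png",cv2.resize(f[150:290,150:340],None,fx=4,fy=4)[:,:,::-1])
E
```

```text
3.0 [0.4603 0.023  0.0678] tool y ang 0.2727 w 0.0006919889580444618 [0.45 0.66 0.65]
yellow 3072 [282. 226.] [0.4476 0.0188 0.038 ] [np.float64(0.0508), np.float64(0.0286)] long axis ang 1.844 tool delta [ 0.0134 -0.0006  0.0298]
red 555 [134. 155.] [ 0.4271 -0.0722  0.049 ] [np.float64(0.0153), np.float64(0.012)] long axis ang 1.844 tool delta [ 0.0576 -0.0827  0.0188]
red 780 [ 14. 212.] [ 0.4784 -0.1339  0.049 ] [np.float64(0.0165), np.float64(0.0251)] long axis ang 0.069 tool delta [ 0.0248 -0.1559  0.0188]
blue 1277 [219. 219.] [ 0.45   -0.0187  0.05  ] [np.float64(0.0228), np.float64(0.0217)] long axis ang 1.844 tool delta [ 0.0212 -0.0374  0.0178]
blue 1322 [346. 218.] [0.4298 0.0523 0.05  ] [np.float64(0.0234), np.float64(0.0223)] long axis ang 1.844 tool delta [0.0215 0.0365 0.0178]
```

View pics/w2.png

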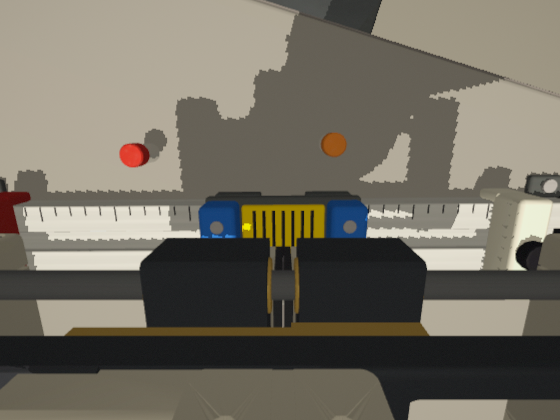

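View pics/s2.png

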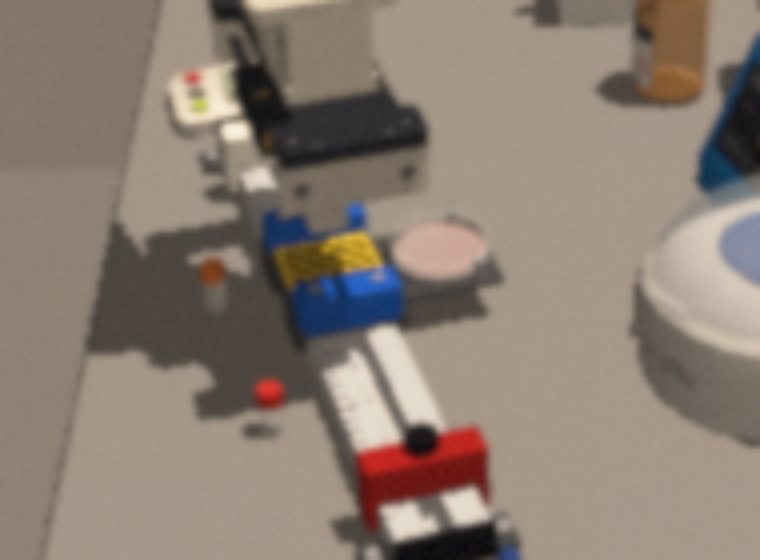

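The wrist view shows the vials clear at (134,155) and (334,145). The side view shows the fingers over the slider. I'll lower onto the pad gently.

>>> {"fn": "arm_command", "kwargs": {
  "rows": [
    {"fingers": 0, "translation": [0, 0, 0.14], "yaw": 0},
    {"fingers": 0, "translation": [0, 0, 0.13], "yaw": 0},
    {"fingers": 0, "translation": [0, 0, 0.03], "yaw": 0},
    {"fingers": 0, "translation": [0, 0, 0.02], "yaw": 0},
    {"fingers": 0, "translation": [0, 0, 0], "yaw": 0},
    {"fingers": 0, "translation": [0, 0, 0], "yaw": 0}
  ]
}}

```text
time_s: 3.85
tool_pos: [0.4595, 0.0227, 0.0355]
tool_rot: [-0.136, 0.991, -0.0, 0.0]
ft_force: [-3.9, 0.6, 10.3]
width: 0.0002
gripper_force: 5.3
```

>>> {"fn": "arm_command", "kwargs": {
  "rows": [
    {"fingers": 0, "translation": [0, 0, 0.017], "yaw": 0},
    {"fingers": 0, "translation": [0, 0, 0], "yaw": 0},
    {"fingers": 0, "translation": [0, 0, 0], "yaw": 0}
  ]
}}

```text
time_s: 4.22
tool_pos: [0.4595, 0.0227, 0.0339]
tool_rot: [-0.136, 0.991, -0.0, 0.0]
ft_force: [-4.0, -0.1, 12.3]
width: 0.0005
gripper_force: 5.6
```

Pad pressed about 4 mm (12 N). Next, push toward the red stop.

>>> {"fn": "arm_command", "kwargs": {
  "rows": [
    {"fingers": 0, "translation": [0, -0.03, 0], "yaw": 0},
    {"fingers": 0, "translation": [0, -0.03, 0], "yaw": 0},
    {"fingers": 0, "translation": [0, -0.03, 0], "yaw": 0},
    {"fingers": 0, "translation": [0, -0.03, 0], "yaw": 0},
    {"fingers": 0, "translation": [0, -0.03, 0], "yaw": 0},
    {"fingers": 0, "translation": [0, -0.03, 0], "yaw": 0},
    {"fingers": 0, "translation": [0, -0.03, 0], "yaw": 0},
    {"fingers": 0, "translation": [0, -0.03, 0], "yaw": 0}
  ]
}}

```text
time_s: 5.22
tool_pos: [0.4662, -0.0005, 0.034]
tool_rot: [-0.136, 0.991, -0.0, 0.0]
ft_force: [-4.4, 0.3, 10.8]
width: 0.0007
gripper_force: 5.6
```

```bash
python3 m.py w3
```

```text
5.22 [ 0.4662 -0.0005  0.034 ] tool y ang 0.2729 w 0.0007184488427943426 [-4.43  0.28 10.84]
yellow 2127 [282. 235.] [ 0.4483 -0.0061  0.038 ] [np.float64(0.0492), np.float64(0.0184)] long axis ang 1.844 tool delta [ 0.0187 -0.0006 -0.004 ]
red 768 [150. 160.] [ 0.4269 -0.0736  0.049 ] [np.float64(0.0147), np.float64(0.012)] long axis ang 1.844 tool delta [ 0.0575 -0.0598 -0.015 ]
red 426 [ 13. 218.] [ 0.4709 -0.1314  0.049 ] [np.float64(0.0121), np.float64(0.014)] long axis ang 0.068 tool delta [ 0.0307 -0.1274 -0.015 ]
blue 1062 [360. 226.] [0.4304 0.0268 0.05  ] [np.float64(0.0233), np.float64(0.0108)] long axis ang 1.844 tool delta [ 0.0271  0.0359 -0.016 ]
blue 1009 [205. 226.] [ 0.4503 -0.0434  0.05  ] [np.float64(0.0233), np.float64(0.0103)] long axis ang 1.844 tool delta [ 0.0268 -0.037  -0.016 ]
```

The slider is carried along centred with the fingers. I'll continue.

>>> {"fn": "arm_command", "kwargs": {
  "rows": [
    {"fingers": 0, "translation": [0, -0.05, 0], "yaw": 0},
    {"fingers": 0, "translation": [0, -0.07, 0], "yaw": 0},
    {"fingers": 0, "translation": [0, -0.07, 0], "yaw": 0},
    {"fingers": 0, "translation": [0, -0.07, 0], "yaw": 0},
    {"fingers": 0, "translation": [0, -0.07, 0], "yaw": 0},
    {"fingers": 0, "translation": [0, -0.07, 0], "yaw": 0},
    {"fingers": 0, "translation": [0, -0.07, 0], "yaw": 0},
    {"fingers": 0, "translation": [0, -0.07, 0], "yaw": 0},
    {"fingers": 0, "translation": [0, -0.07, 0], "yaw": 0},
    {"fingers": 0, "translation": [0, -0.07, 0], "yaw": 0}
  ]
}}

```text
time_s: 6.52
tool_pos: [0.485, -0.0661, 0.0342]
tool_rot: [-0.136, 0.991, -0.0, 0.001]
ft_force: [-1.5, 1.8, 12.1]
width: 0.0003
gripper_force: 5.6
```

```bash
python3 m.py w4
```

```text
6.53 [ 0.485  -0.0661  0.0342] tool y ang 0.273 w 0.00032401901244780704 [-1.55  1.82 12.11]
yellow 2135 [282. 235.] [ 0.4672 -0.0716  0.038 ] [np.float64(0.0492), np.float64(0.0184)] long axis ang 1.844 tool delta [ 0.0186 -0.0006 -0.0038]
red 613 [280. 160.] [ 0.4299 -0.0833  0.049 ] [np.float64(0.0115), np.float64(0.0124)] long axis ang 0.282 tool delta [ 0.0577 -0.0017 -0.0149]
red 3864 [102. 236.] [ 0.4876 -0.1555  0.049 ] [np.float64(0.0338), np.float64(0.0336)] long axis ang 1.862 tool delta [ 0.0216 -0.0868 -0.0148]
red 1394 [112. 313.] [ 0.528  -0.1451  0.049 ] [np.float64(0.0158), np.float64(0.0309)] long axis ang 1.844 tool delta [-0.0201 -0.0877 -0.0147]
blue 1062 [360. 226.] [ 0.4492 -0.0388  0.05  ] [np.float64(0.0108), np.float64(0.0233)] long axis ang 1.844 tool delta [ 0.0271  0.0359 -0.0158]
blue 1003 [206. 226.] [ 0.4691 -0.1088  0.05  ] [np.float64(0.0229), np.float64(0.0103)] long axis ang 1.844 tool delta [ 0.0268 -0.0369 -0.0158]
```

View pics/w4.png

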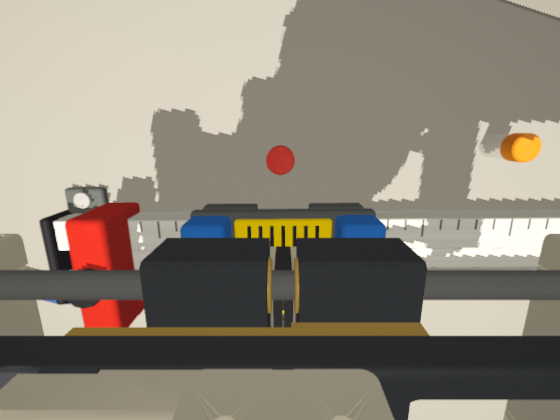

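Red stop's near face is at column ~106, slider cheek's end at ~183, so about 38 mm remain. The red vial at (280,160) is undisturbed.

>>> {"fn": "arm_command", "kwargs": {
  "rows": [
    {"fingers": 0, "translation": [0, -0.05, 0], "yaw": 0},
    {"fingers": 0, "translation": [0, -0.06, 0], "yaw": 0},
    {"fingers": 0, "translation": [0, -0.06, 0], "yaw": 0},
    {"fingers": 0, "translation": [0, -0.06, 0], "yaw": 0},
    {"fingers": 0, "translation": [0, -0.04, 0], "yaw": 0},
    {"fingers": 0, "translation": [0, -0.02, 0], "yaw": 0},
    {"fingers": 0, "translation": [0, -0.02, 0], "yaw": 0}
  ]
}}

```text
time_s: 7.45
tool_pos: [0.4935, -0.0959, 0.0344]
tool_rot: [-0.136, 0.991, -0.0, 0.001]
ft_force: [-2.3, 0.8, 11.1]
width: 0.0005
gripper_force: 5.5
```

>>> {"fn": "arm_command", "kwargs": {
  "rows": [
    {"fingers": 0, "translation": [0, -0.02, 0], "yaw": 0},
    {"fingers": 0, "translation": [0, -0.02, 0], "yaw": 0},
    {"fingers": 0, "translation": [0, -0.02, 0], "yaw": 0},
    {"fingers": 0, "translation": [0, 0, 0], "yaw": 0}
  ]
}}

```text
time_s: 7.95
tool_pos: [0.4951, -0.1011, 0.0343]
tool_rot: [-0.136, 0.991, 0.0, 0.001]
ft_force: [-2.7, 4.3, 11.6]
width: 0.0005
gripper_force: 5.5
```

```bash
python3 m.py w5
```

```text
7.95 [ 0.4951 -0.1011  0.0343] tool y ang 0.2728 w 0.0005128748891945282 [-2.68  4.3  11.64]
yellow 2227 [284. 244.] [ 0.4816 -0.1044  0.038 ] [np.float64(0.0281), np.float64(0.0492)] long axis ang 1.844 tool delta [ 0.014   0.0005 -0.0038]
red 691 [350. 159.] [ 0.4311 -0.0879  0.049 ] [np.float64(0.0129), np.float64(0.0124)] long axis ang 1.844 tool delta [ 0.0581  0.03   -0.0149]
red 1655 [169. 223.] [ 0.4826 -0.161   0.049 ] [np.float64(0.0352), np.float64(0.0168)] long axis ang 2.33 tool delta [ 0.0282 -0.0543 -0.0148]
blue 1070 [362. 226.] [ 0.4592 -0.0731  0.05  ] [np.float64(0.0229), np.float64(0.0109)] long axis ang 1.844 tool delta [ 0.0271  0.0367 -0.0158]
blue 1014 [208. 226.] [ 0.479  -0.1429  0.05  ] [np.float64(0.0229), np.float64(0.0103)] long axis ang 1.844 tool delta [ 0.0268 -0.0359 -0.0158]
```

View pics/w5.png

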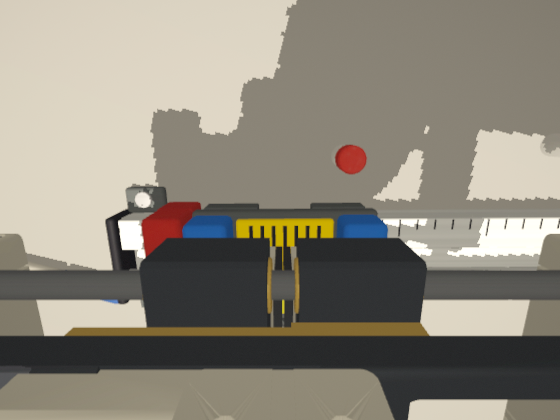

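The red stop's side (~190) now meets the cheek (~186), and the fingers have begun slipping on the pad. I'll confirm with a small extra push.

>>> {"fn": "arm_command", "kwargs": {
  "rows": [
    {"fingers": 0, "translation": [0, -0.02, 0], "yaw": 0},
    {"fingers": 0, "translation": [0, -0.02, 0], "yaw": 0},
    {"fingers": 0, "translation": [0, 0, 0], "yaw": 0},
    {"fingers": 0, "translation": [0, 0, 0], "yaw": 0}
  ]
}}

```text
time_s: 8.5
tool_pos: [0.4966, -0.1046, 0.0344]
tool_rot: [-0.136, 0.991, 0.0, 0.001]
ft_force: [-2.5, 7.2, 11.8]
width: 0.0004
gripper_force: 5.5
```

```bash
python3 m.py w6 | grep -v red
```

```text
8.5 [ 0.4966 -0.1046  0.0344] tool y ang 0.273 w 0.00040592982168374114 [-2.47  7.21 11.84]
yellow 2302 [292. 243.] [ 0.4818 -0.1045  0.038 ] [np.float64(0.0492), np.float64(0.0286)] long axis ang 1.844 tool delta [ 0.0142  0.0041 -0.0037]
blue 1043 [215. 226.] [ 0.4793 -0.1431  0.05  ] [np.float64(0.0224), np.float64(0.0108)] long axis ang 1.844 tool delta [ 0.027  -0.0324 -0.0157]
blue 1131 [369. 226.] [ 0.4594 -0.0733  0.05  ] [np.float64(0.0233), np.float64(0.0114)] long axis ang 1.844 tool delta [ 0.0273  0.0402 -0.0157]
```

The slider stayed put while the fingers slid 4 mm, so it rests against the stop. I'll lift straight up.

>>> {"fn": "arm_command", "kwargs": {
  "rows": [
    {"fingers": 0, "translation": [0, 0, -0.03], "yaw": 0},
    {"fingers": 0, "translation": [0, 0, -0.04], "yaw": 0},
    {"fingers": 0, "translation": [0, 0, -0.1], "yaw": 0},
    {"fingers": 0, "translation": [0, 0, -0.3], "yaw": 0},
    {"fingers": 0, "translation": [0, 0, -0.5], "yaw": 0},
    {"fingers": 0, "translation": [0, 0, -0.5], "yaw": 0},
    {"fingers": 0, "translation": [0, 0, -0.5], "yaw": 0},
    {"fingers": 0, "translation": [0, 0, 0], "yaw": 0},
    {"fingers": 0, "translation": [0, 0, 0], "yaw": 0}
  ]
}}

```text
time_s: 9.68
tool_pos: [0.4947, -0.1054, 0.2298]
tool_rot: [-0.136, 0.991, 0.0, 0.0]
ft_force: [-0.4, -0.0, -1.1]
width: 0.0002
gripper_force: 0.0
```

```bash
python3 m.py w7
```

```text
9.68 [ 0.4947 -0.1054  0.2298] tool y ang 0.2721 w 0.00019715554715207936 [-0.36 -0.03 -1.13]
yellow 2255 [287. 198.] [ 0.496  -0.1003  0.038 ] [np.float64(0.0512), np.float64(0.0568)] long axis ang 0.295 tool delta [-0.0026  0.0045  0.1918]
red 830 [234. 199.] [ 0.5101 -0.1572  0.049 ] [np.float64(0.0215), np.float64(0.0675)] long axis ang 0.241 tool delta [-0.0009 -0.054   0.1808]
blue 359 [253. 200.] [ 0.5049 -0.1373  0.05  ] [np.float64(0.0217), np.float64(0.0598)] long axis ang 0.281 tool delta [-0.0013 -0.0336  0.1798]
blue 342 [322. 200.] [ 0.4844 -0.0638  0.05  ] [np.float64(0.0215), np.float64(0.0595)] long axis ang 0.312 tool delta [-0.0013  0.0427  0.1798]
```

View pics/w7.png

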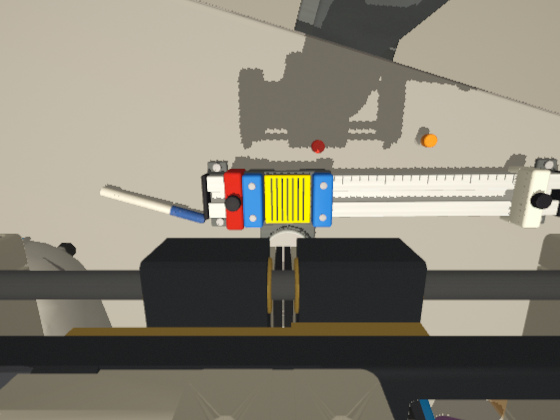

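The slider is flush against the red stop (boundary at column ~244), the pad is up, and the vials, marker and the rest are in place. I'll hand it in.

```bash
python3 -c "from station import *; print(finish_job())"
```

```text
the job is handed in; nothing more can be done
None
```

The slider rests against the red stop with the pad sprung back up, the arm is clear and the bystanders I could see are undisturbed; the job was handed in at about 10 s of the 38 s allowed.

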